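# Put the stray washer back in the washer jar

### The job

Two clear jars with loose knobbed lids stand on the little turntable; one holds black rubber washers, the other white couplings. Lift the lid off the jar of washers and set it down gently, knob up, flat in the ribbed tray, not dropping it; then put the stray washer lying on the bench into that jar. Keep the jar of couplings closed, leave the opened jar without its lid, and do not push the other things on the bench about.

Things in the scene. Friction and masses are not known exactly. Their poses are not given: they have to be found in the camera images.
- jar_1_mouth (a point): round clear plastic jar standing fast on the turntable's platter, 94 mm across outside, 88 mm inside, 80 mm high outside, 76 mm deep inside, its foot 30 mm above the bench; this point is the centre of its mouth, level with the rim, 110 mm above the bench. Jars 1 and 2 are identical, 110 mm apart centre to centre; their contents show through the walls and lids.
- jar_2_mouth (a point): round clear plastic jar standing fast on the turntable's platter, 94 mm across outside, 88 mm inside, 80 mm high outside, 76 mm deep inside, its foot 30 mm above the bench; this point is the centre of its mouth, level with the rim, 110 mm above the bench. Jars 1 and 2 are identical, 110 mm apart centre to centre; their contents show through the walls and lids.
- lid_1: loose clear plastic lid of jar 1 (both alike, 70 g): disc 100 mm across, 5 mm thick; under it a plug 82 mm across, 6 mm high, loose in the jar's mouth; on top, in the middle, a black cylindrical knob 22 mm across, 28 mm tall. Origin: centre of the plug's underside, z up; disc top at 11 mm, knob top at 39 mm. Seated, the origin is 6 mm below the rim; set down, it rests on the plug.
- lid_2: loose clear plastic lid of jar 2 (both alike, 70 g): disc 100 mm across, 5 mm thick; under it a plug 82 mm across, 6 mm high, loose in the jar's mouth; on top, in the middle, a black cylindrical knob 22 mm across, 28 mm tall. Origin: centre of the plug's underside, z up; disc top at 11 mm, knob top at 39 mm. Seated, the origin is 6 mm below the rim; set down, it rests on the plug.
- washer_pile: the six black rubber washers in one of the jars (either one), lying two by two in three layers, a heap 80 mm across and 30 mm high that moves as one piece; origin: centre of its underside, on the jar's inner floor
- coupling_pile: the three white pipe couplings standing in the other jar, a cluster 79 mm across and 45 mm high that moves as one piece; origin: centre of its underside, on the jar's inner floor
- washer: the stray black rubber washer lying flat on the bench: 40 mm outside, 20 mm hole, 10 mm thick, 15 g; origin: centre of its underside, z up
- tray_floor (a point): shallow ribbed grey plastic tray fixed to the bench, 160 mm square outside, 150 mm square inside, rim 14 mm above the bench, empty; this point is the centre of its inner floor, 6 mm above the bench, axes along its sides
- turntable_mid (a point): centre of the top of the grey turntable platter, 216 mm across, 30 mm above the bench, midway between the jars; it turns stiffly about the vertical, and stands on a ribbed grey organiser plate 225 mm square and 12 mm high
- valve: bystander: chrome angle valve standing on its 48 mm flange, 51 mm high; origin under the centre of the flange
- coupling: bystander: white plastic pipe coupling standing on the bench, 36 mm across, 45 mm high; origin: centre of its underside
- flush_button: bystander: black plastic flush button, 68 mm across, 24 mm high; origin: centre of its underside
- pipe_wrench: bystander: steel pipe wrench lying on the bench, 260 mm long, 20 mm high; origin near its middle, x towards the jaw
- tape_roll: bystander: white ring-shaped roll of sealing tape lying flat, 54 mm outside, 36 mm hole, 13 mm high; origin: centre of its underside

How it is judged (in metres and radians):
On the way:
1. the lid of the jar of washers lies released, flat and knob up, in the tray (((horizontal distance between washer_pile and jar_1_mouth below 0.03 m and (horizontal distance between lid_1 and tray_floor below 0.045 m and z of lid_1 in the frame of tray_floor between -0.003 and 0.003 m and angle between lid_1's own z axis and vertical below 0.06 rad and contact force between the fingers and lid_1 below 0.1 N and linear speed of lid_1 below 0.03 m/s)) or (horizontal distance between washer_pile and jar_2_mouth below 0.03 m and (horizontal distance between lid_2 and tray_floor below 0.045 m and z of lid_2 in the frame of tray_floor between -0.003 and 0.003 m and angle between lid_2's own z axis and vertical below 0.06 rad and contact force between the fingers and lid_2 below 0.1 N and linear speed of lid_2 below 0.03 m/s)))), for 0.2 s.
At the end, for the whole second after the job is handed in: The washer jar's lid lies knob up, flat (0.06 rad) on the tray floor (3 mm), within 45 mm of its centre; the stray washer is in that jar (within 36 mm of its axis, 20 to 80 mm below the rim); both released, at rest. The other lid sits level and seated on its jar, within 8 mm of centre (((horizontal distance between washer_pile and jar_1_mouth below 0.03 m and (horizontal distance between lid_1 and tray_floor below 0.045 m and z of lid_1 in the frame of tray_floor between -0.003 and 0.003 m and angle between lid_1's own z axis and vertical below 0.06 rad and contact force between the fingers and lid_1 below 0.1 N and linear speed of lid_1 below 0.03 m/s) and (horizontal distance between washer and jar_1_mouth below 0.036 m and z of washer in the frame of jar_1_mouth between -0.08 and -0.02 m) and (horizontal distance between lid_2 and jar_2_mouth below 0.008 m and z of lid_2 in the frame of jar_2_mouth below -0.003 m and angle between lid_2's own z axis and vertical below 0.06 rad)) or (horizontal distance between washer_pile and jar_2_mouth below 0.03 m and (horizontal distance between lid_2 and tray_floor below 0.045 m and z of lid_2 in the frame of tray_floor between -0.003 and 0.003 m and angle between lid_2's own z axis and vertical below 0.06 rad and contact force between the fingers and lid_2 below 0.1 N and linear speed of lid_2 below 0.03 m/s) and (horizontal distance between washer and jar_2_mouth below 0.036 m and z of washer in the frame of jar_2_mouth between -0.08 and -0.02 m) and (horizontal distance between lid_1 and jar_1_mouth below 0.008 m and z of lid_1 in the frame of jar_1_mouth below -0.003 m and angle between lid_1's own z axis and vertical below 0.06 rad))) and linear speed of washer below 0.03 m/s and contact force between the fingers and washer below 0.1 N); the robot touches nothing.
It fails at once if the lid of the jar of couplings is lifted or pushed off (raised 15 mm or shifted 25 mm from the jar's mouth) ((horizontal distance between coupling_pile and jar_1_mouth below 0.03 m and (z of lid_1 in the frame of jar_1_mouth above 0.009 m or horizontal distance between lid_1 and jar_1_mouth above 0.025 m)) or (horizontal distance between coupling_pile and jar_2_mouth below 0.03 m and (z of lid_2 in the frame of jar_2_mouth above 0.009 m or horizontal distance between lid_2 and jar_2_mouth above 0.025 m))).
It fails at once if a lid is dropped: it moves freely, out of the fingers, faster than 0.5 m/s (a fall of more than about 12 mm) ((contact force between the fingers and lid_1 below 0.05 N and linear speed of lid_1 above 0.5 m/s) or (contact force between the fingers and lid_2 below 0.05 N and linear speed of lid_2 above 0.5 m/s)).
It fails at once if a bystander (valve, standing coupling, flush button, pipe wrench or tape roll) is moved more than 30 mm (distance of any of valve, coupling, flush_button, pipe_wrench, tape_roll from where it was at the start of the episode above 0.03 m).
It also fails if it takes over 61 s, if anything falls off the work surface, if the arm or the gripper's body presses on something with over 40 N, if the wrist force passes 120 N, or if a joint passes its speed limit or range.

### The arm

A 6-joint arm with a two-finger parallel gripper is mounted at the origin on the work surface. World frame = base frame: x ahead of the robot, y to its left, z up, the work surface at z = 0. Lengths are in m, angles in degrees, forces in N, time in s.
With the tool pointing down it reaches from about 0.3 to 0.75 m from the base axis. Payload 8.5 kg.
Tool frame: the origin (TCP) lies midway between the tips of the shut fingers; the grasp point (between the pads) lies grasp_offset behind it (grasp_offset is the distance from the TCP to the grasp point, in m); z points along the fingers, y is the line along which they close (so a half turn about z gives the same grasp; the last joint's range is limited). The gripper opens to 85 mm and grips with 20 to 120 N. Pads are 22 mm wide; open, the fingers measure 114 mm over their backs; the gripper's body (76 mm by 85 mm) begins 54 mm behind the grasp point. The pads swing forward as they close: fully open they stand 13 mm farther back than shut.
Start: joints at [-86.362, 21.807, 74.336, -0, 83.858, -12.336], TCP at [0.151, -0.529, 0.231] pointing down, gripper open.
Joint ranges: [-178.18, 178.18], [-50.72, 133.34], [12.68, 142.11], [-81.47, 261.47], [9.98, 163.14], [-165.26, 165.26]. Speed limits (degrees/s): [136.94, 136.94, 180, 180, 180, 180].

### API

Orientations are given as a 3x3 rotation matrix whose columns are the frame's x, y, z axes.
In Python, from rig import observe, get_image, camera_params, close_job, grasp_offset gives the robot as it stands.
- The arm moves only by the shell command python3 -m handwheel 'ROWS' [OPENING] [FORCE]. ROWS is JSON, a list of rows, each a list of 2 entries, a list of its own where there are three numbers: the shift along the tool's x, y, z as a fraction of full scale, then the turn, a rotation vector about the tool's x, y, z as a fraction of full scale. In form: [[[dx, dy, dz], [ax, ay, az]], ...]. A call has 1 to 10 rows; each row is the pose to reach, as a shift and turn from the pose commanded when the call began, along the tool's axes at that moment, turning the shorter way round; what a row does not reach only later rows make up. Full scale, the value 1, is 0.5 m for a shift and pi rad for a turn. A row lasts 1/10 s, in which the tool goes at most 50 mm and 8.59 degrees, less where a joint would pass 70% of its speed; a pose out of reach is approached as far as the arm can. A call with a number of a shift or a turn outside -1 to 1 is refused whole. A call with a gripper value outside its range is refused whole. OPENING is the opening, from 0 (shut) to 1 (fully open), set as the call begins (- or left out, the last holds). The fingers move at their own pace and stop on an object; FORCE is the grip in N (left out, the last holds). Time passes only in rows, so rows that repeat a pose let the fingers close. It gives the time, the measured TCP pose, the force, the opening and the grip force at its end, in the units of the state.
- observe(): the state, without advancing time (a new reading comes with each control period).
- get_image(name): name is "scene" or "top"; returns (picture, depth): 384x512x3 uint8, red, green, blue; 384x512 float32, m along the optical axis (not along the pixel's ray), 0 where there is no reading.
- camera_params(name): a dict with "K" (3x3 intrinsics, pixels), "R" (3x3) and "t" (3): a world point X has camera coordinates R X + t. Camera axes: x right, y down, z forward; pixel columns grow to the right and rows downward; lengths in m; the calibration is good to about 2 mm. A picture is of the moment at which its call begins. camera_params takes no time and is no camera call.
- close_job(): hands the job in; it is judged then, once.
The state is a dict: "time_s": time; "q": joint angles; "qvel": joint speeds; "joint_efforts": joint torques, N m; "position": TCP position; "tool_rot": TCP orientation; "ft_force": force on the tool from outside, world axes, zero at the start; "wrist_torque": the same for the moment, N m; "grip_width": finger opening in m; "gripper_force": force on a finger pad.
Only numpy, scipy, OpenCV 4.12 (cv2) and the standard library are available. Lean on these libraries where they do the work, as an engineer would, in place of code of your own. Each camera call takes 0.05 s, during which the arm holds its last target. There are 200 camera calls.

## Working session

There is one attempt and no reset: what is moved stays moved. The work goes in short steps, Python scripts to look and compute and a shell command to move; the robot and the scene stay as the last step left them, time stands still between calls to the robot, and variables do not carry over. Pictures are saved under pics/ and viewed, at most 10 in all, crops included, and the job is handed in when it is done.

```bash
mkdir -p pics
python3 - <<'E'
from rig import *
import cv2,numpy as np
o=observe();print(o['time_s'],o['position'],o['tool_rot'],o['grip_width'],grasp_offset)
for n in('scene','top'):
    p,d=get_image(n);cv2.imwrite(f'pics/{n}0.png',p[:,:,::-1]);np.save(f'pics/{n}0.npy',d)
    c=camera_params(n);print(n,np.round(c['K'],1).tolist(),np.round(-c['R'].T@c['t'],3),np.round(c['R'],2).tolist())
E
```

```text
0.0 [ 0.1513437  -0.52844302  0.23071491] [[ 9.61384946e-01  2.75207145e-01 -1.16469340e-04]
 [ 2.75207006e-01 -9.61383829e-01  1.49565939e-03]
 [ 2.99644409e-04 -1.46995760e-03 -9.99998875e-01]] 0.08586167361214092 0.0187
scene [[493.6, 0.0, 264.3], [0.0, 493.6, 196.8], [0.0, 0.0, 1.0]] [0.977 0.437 1.095] [[-0.73, 0.68, -0.01], [0.59, 0.63, -0.51], [-0.34, -0.38, -0.86]]
top [[413.8, 0.0, 254.2], [0.0, 413.8, 192.9], [0.0, 0.0, 1.0]] [0.429 0.02  1.22 ] [[-0.03, -1.0, 0.01], [-0.99, 0.02, -0.12], [0.12, -0.02, -0.99]]
```

View pics/scene0.png

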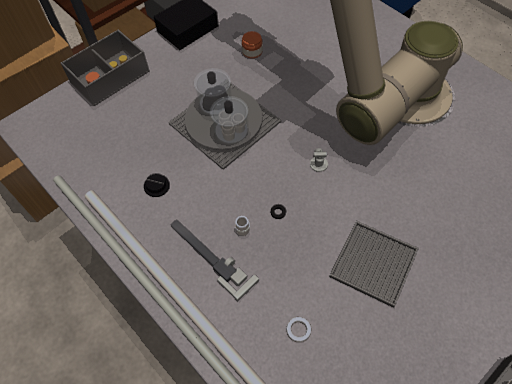

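View pics/top0.png

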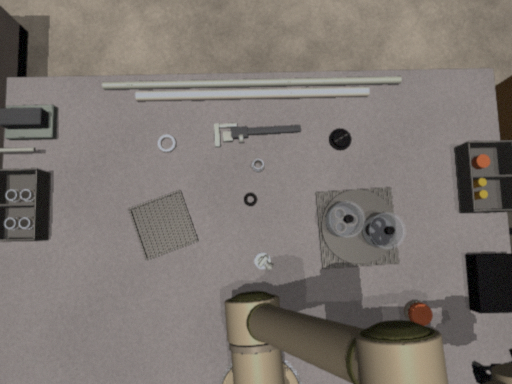

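The washer is at about (250,199) in the top view and the tray at (164,225). The knobs are at about (345,218) and (388,230). I'll enlarge the jars and measure all of these.

```bash
cat > h.py <<'E'
from rig import *
import cv2,numpy as np
def ray(n,uv,z):
    c=camera_params(n);R,t,K=map(np.array,(c['R'],c['t'],c['K']))
    C=-R.T@t;d=R.T@np.linalg.inv(K)@np.array([uv[0],uv[1],1.]);return C+d*(z-C[2])/d[2]
def blobs(img,box,lo,hi,amin=15):
    x0,y0,x1,y1=box;g=cv2.cvtColor(img,cv2.COLOR_BGR2GRAY)[y0:y1,x0:x1]
    m=((g>=lo)&(g<=hi)).astype('uint8');n,l,s,c=cv2.connectedComponentsWithStats(m)
    return [(int(s[i][4]),s[i][:4]+[x0,y0,0,0],c[i]+[x0,y0]) for i in range(1,n) if s[i][4]>=amin]
E
python3 - <<'E'
from h import *
t=cv2.imread('pics/top0.png');s=cv2.imread('pics/scene0.png')
a=cv2.resize(t[175:275,305:415],None,fx=3.6,fy=3.6,interpolation=2);b=cv2.resize(s[60:160,165:275],None,fx=3.6,fy=3.6,interpolation=2)
cv2.imwrite('pics/jars.png',np.hstack([a,b]))
for n,im,bx,hi,z in(('top',t,(235,185,265,212),50,.01),('scene',s,(265,200,292,222),50,.01),('top',t,(325,195,410,255),45,.143),('scene',s,(190,60,250,120),45,.143)):
    for q in blobs(im,bx,0,hi):print(n,q,ray(n,q[2],z).round(4))
# tray
g=cv2.cvtColor(t,cv2.COLOR_BGR2GRAY)[180:270,120:210];print(np.percentile(g,[5,25,50,75]))
m=cv2.morphologyEx((g<118).astype('uint8'),cv2.MORPH_CLOSE,np.ones((5,5)))
k=max(cv2.findContours(m,0,2)[0],key=cv2.contourArea);r=cv2.minAreaRect(k);print(r)
print('tray',ray('top',np.array(r[0])+[120,180],.012))
E
```

```text
top (71, array([244, 193,  12,  13]), array([249.85915493, 199.1971831 ])) [0.5547 0.0151 0.01  ]
scene (136, array([270, 205,  16,  14]), array([277.71323529, 211.41176471])) [0.5578 0.0162 0.01  ]
top (52, array([344, 215,   9,   8]), array([347.92307692, 218.40384615])) [ 0.4843 -0.239   0.143 ]
top (23, array([366, 224,   3,  11]), array([367.        , 228.91304348])) [ 0.4557 -0.2873  0.143 ]
top (67, array([384, 227,  10,   8]), array([388.56716418, 230.14925373])) [ 0.4511 -0.3435  0.143 ]
scene (75, array([207,  72,   8,  12]), array([211.01333333,  77.49333333])) [ 0.4592 -0.3393  0.143 ]
scene (16, array([219,  93,   8,   5]), array([222.8125,  95.0625])) [ 0.4764 -0.272   0.143 ]
scene (32, array([203,  98,   8,  13]), array([205.84375, 106.09375])) [ 0.531  -0.2738  0.143 ]
scene (86, array([224, 101,   9,  12]), array([227.93023256, 106.6744186 ])) [ 0.4922 -0.2339  0.143 ]
[103. 118. 131. 135.]
((43.09846496582031, 44.612308502197266), (56.46847915649414, 57.02317810058594), 70.55996704101562)
tray [0.48644616 0.2689585  0.012     ]
```

View pics/jars.png

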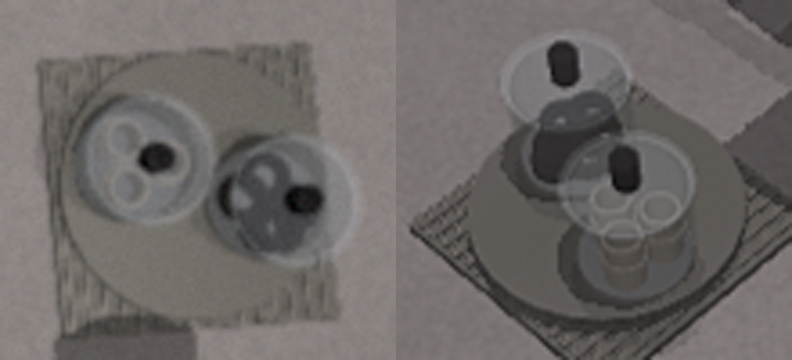

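In the top view, the washers (dark) are in the right-hand jar, whose knob is at about (388,230). The left-hand jar holds the couplings. The scene view agrees: the rear jar is the dark one. Next I'll triangulate the knob and work out the offsets.

```bash
cat >> h.py <<'E'
def tri(a,b):
    A=[];B=[]
    for n,uv in(('top',a),('scene',b)):
        p=ray(n,uv,0);q=ray(n,uv,.3);d=(q-p)/np.linalg.norm(q-p);P=np.eye(3)-np.outer(d,d);A.append(P);B.append(P@p)
    return np.linalg.solve(sum(A),sum(B))
def chain(*pts):
    o=observe();p=o['position'];R=np.array(o['tool_rot'])
    print('t',o['time_s'],'pos',np.round(p,4),'w',round(o['grip_width'],4),'gf',round(o['gripper_force'],1),'F',np.round(o['ft_force'],1))
    for q in pts:print(q,'->',(R.T@(np.array(q)-p)/.5).round(4));p=np.array(q)
E
python3 - <<'E'
from h import *
k=tri((388.57,230.15),(211.01,77.49));print('knob',k,'other',tri((347.92,218.4),(227.93,106.67)),'washer',tri((249.86,199.2),(277.71,211.41)))
for z in(.129,.135):print(ray('top',(388.57,230.15),z),ray('scene',(211.01,77.49),z))
chain((k[0],k[1],.20),(k[0],k[1],.120))
E
```

```text
knob [ 0.45197832 -0.34848465  0.13058852] other [ 0.48533183 -0.24249903  0.13013674] washer [0.55558616 0.01462946 0.00496815]
[ 0.45139965 -0.34821944  0.129     ] [ 0.45158321 -0.35070198  0.129     ]
[ 0.45127714 -0.346193    0.135     ] [ 0.45484267 -0.34581308  0.135     ]
t 0.1 pos [ 0.1514 -0.5285  0.2308] w 0.0855 gf 0.0 F [0.5 0.4 0. ]
(np.float64(0.4519783158383267), np.float64(-0.3484846517702894), 0.2) -> [ 0.6771 -0.1805  0.062 ]
(np.float64(0.4519783158383267), np.float64(-0.3484846517702894), 0.12) -> [-0.      0.0002  0.16  ]
```

```bash
python3 -m handwheel '[[[0.677,-0.18,0.062],[0,0,0]],[[0.677,-0.18,0.062],[0,0,0]],[[0.677,-0.18,0.062],[0,0,0]],[[0.677,-0.18,0.062],[0,0,0]],[[0.677,-0.18,0.062],[0,0,0]],[[0.677,-0.18,0.062],[0,0,0]],[[0.677,-0.18,0.062],[0,0,0]],[[0.677,-0.18,0.062],[0,0,0]],[[0.677,-0.18,0.062],[0,0,0]],[[0.677,-0.18,0.062],[0,0,0]]]' 0.55 40
python3 - <<'E'
from h import *
chain((.452,-.348,.16),(.452,-.348,.121))
p,d=get_image('scene');q=p[40:160,150:280,::-1];p2,d=get_image('top');q2=p2[165:285,305:435,::-1]
cv2.imwrite('pics/a.png',cv2.resize(np.hstack([q,q2]),None,fx=3,fy=3))
E
```

```text
time_s: 1.1
position: [0.4513, -0.3496, 0.2002]
tool_rot: [[0.962, 0.274, -0.0], [0.274, -0.962, 0.0], [-0.0, -0.0, -1.0]]
ft_force: [-0.5, -0.3, -0.2]
grip_width: 0.0469
gripper_force: 0.0
t 1.1 pos [ 0.4513 -0.3496  0.2002] w 0.0469 gf 0.0 F [-0.5 -0.3 -0.2]
(0.452, -0.348, 0.16) -> [ 0.0023 -0.0027  0.0804]
(0.452, -0.348, 0.121) -> [0.    0.    0.078]
```

View pics/a.png

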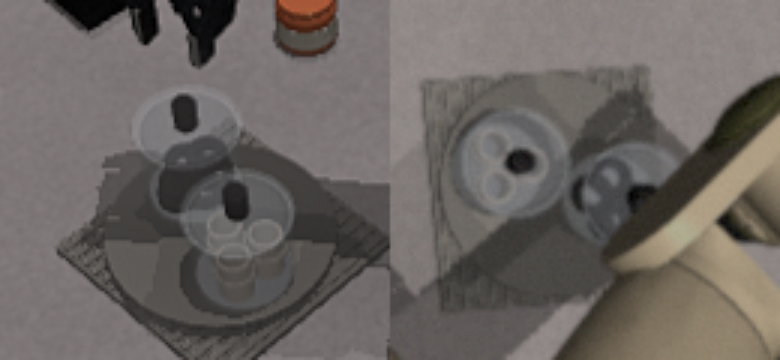

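The fingers are above the rear (washer) jar's knob, which is at about (211,77) in the scene view and hasn't moved. I'll descend slowly and close on it.

```bash
python3 -m handwheel '[[[0.002,-0.003,0.05],[0,0,0]],[[0.002,-0.003,0.08],[0,0,0]],[[0.002,-0.003,0.11],[0,0,0]],[[0.002,-0.003,0.13],[0,0,0]],[[0.002,-0.003,0.145],[0,0,0]],[[0.002,-0.003,0.157],[0,0,0]],[[0.002,-0.003,0.157],[0,0,0]],[[0.002,-0.003,0.157],[0,0,0]]]'
python3 -m handwheel '[[[0,0,0],[0,0,0]],[[0,0,0],[0,0,0]],[[0,0,0],[0,0,0]],[[0,0,0],[0,0,0]],[[0,0,0],[0,0,0]],[[0,0,0],[0,0,0]],[[0,0,0],[0,0,0]],[[0,0,0],[0,0,0]]]' 0 40
```

```text
time_s: 2.0
position: [0.4527, -0.3476, 0.1222]
tool_rot: [[0.961, 0.275, 0.0], [0.275, -0.961, -0.001], [0.0, 0.001, -1.0]]
ft_force: [-0.7, -0.1, 0.7]
grip_width: 0.0471
gripper_force: 0.0
time_s: 2.8
position: [0.4528, -0.3476, 0.1225]
tool_rot: [[0.961, 0.275, 0.001], [0.275, -0.961, -0.001], [0.001, 0.001, -1.0]]
ft_force: [0.3, 0.6, 5.7]
grip_width: 0.0202
gripper_force: 39.2
```

```bash
python3 -m handwheel '[[[0,0,-0.01],[0,0,0]],[[0,0,-0.02],[0,0,0]],[[0,0,-0.04],[0,0,0]],[[0,0,-0.07],[0,0,0]],[[0,0,-0.11],[0,0,0]],[[0,0,-0.15],[0,0,0]],[[0,0,-0.18],[0,0,0]],[[0,0,-0.2],[0,0,0]],[[0,0,-0.2],[0,0,0]]]'
python3 - <<'E'
from h import *
chain((.487,.269,.22),(.487,.269,.05),(.487,.269,.025))
p,d=get_image('scene');q=p[0:160,130:290,::-1]
cv2.imwrite('pics/b.png',cv2.resize(q,None,fx=3,fy=3))
E
```

```text
time_s: 3.7
position: [0.4528, -0.3476, 0.2233]
tool_rot: [[0.961, 0.275, 0.002], [0.275, -0.961, -0.002], [0.001, 0.002, -1.0]]
ft_force: [0.3, -0.2, -1.6]
grip_width: 0.0209
gripper_force: 39.2
t 3.7 pos [ 0.4528 -0.3476  0.2233] w 0.0209 gf 39.2 F [ 0.3 -0.2 -1.6]
(0.487, 0.269, 0.22) -> [ 0.4051 -1.1668  0.0043]
(0.487, 0.269, 0.05) -> [-0.0004 -0.0008  0.34  ]
(0.487, 0.269, 0.025) -> [-0.0001 -0.0001  0.05  ]
```

View pics/b.png

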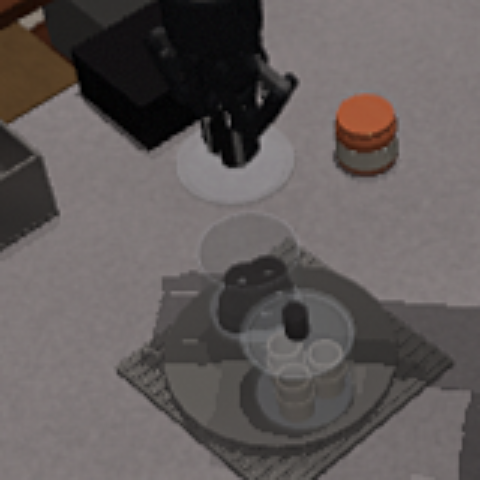

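The lid (crop position ~(235,160)) hangs level in the grip, and the washer jar is open with its heap untouched. I'll carry the lid to the tray.

```bash
python3 -m handwheel '[[[0.01,-0.03,0],[0,0,0]],[[0.03,-0.09,0],[0,0,0]],[[0.05,-0.15,0],[0,0,0]],[[0.075,-0.22,0],[0,0,0]],[[0.1,-0.29,0],[0,0,0]],[[0.125,-0.36,0],[0,0,0]],[[0.15,-0.43,0],[0,0,0]],[[0.175,-0.5,0],[0,0,0]],[[0.195,-0.56,0],[0,0,0]],[[0.202,-0.583,0],[0,0,0]]]'
python3 -m handwheel '[[[0.01,-0.03,0],[0,0,0]],[[0.03,-0.09,0],[0,0,0]],[[0.05,-0.15,0],[0,0,0]],[[0.075,-0.22,0],[0,0,0]],[[0.1,-0.29,0],[0,0,0]],[[0.125,-0.36,0],[0,0,0]],[[0.15,-0.43,0],[0,0,0]],[[0.175,-0.5,0],[0,0,0]],[[0.195,-0.56,0],[0,0,0]],[[0.203,-0.583,0],[0,0,0]]]'
python3 -m handwheel '[[[0,0,0.03],[0,0,0]],[[0,0,0.08],[0,0,0]],[[0,0,0.14],[0,0,0]],[[0,0,0.2],[0,0,0]],[[0,0,0.25],[0,0,0]],[[0,0,0.3],[0,0,0]],[[0,0,0.33],[0,0,0]],[[0,0,0.34],[0,0,0]],[[0,0,0.34],[0,0,0]]]'
python3 - <<'E'
from h import *
chain((.487,.269,.03),(.487,.269,.024))
p,d=get_image('scene');q=p[180:340,290:450,::-1]
cv2.imwrite('pics/c.png',cv2.resize(q,None,fx=3,fy=3))
E
```

```text
time_s: 4.75
position: [0.4684, -0.0362, 0.2213]
tool_rot: [[0.961, 0.278, -0.001], [0.278, -0.961, 0.001], [-0.001, -0.001, -1.0]]
ft_force: [-1.1, -1.1, -0.6]
grip_width: 0.0203
gripper_force: 39.2
time_s: 5.75
position: [0.4862, 0.2709, 0.221]
tool_rot: [[0.961, 0.277, -0.001], [0.277, -0.961, -0.0], [-0.001, -0.0, -1.0]]
ft_force: [-0.1, -1.1, -0.7]
grip_width: 0.0208
gripper_force: 39.3
time_s: 6.65
position: [0.4866, 0.2683, 0.0514]
tool_rot: [[0.962, 0.275, -0.001], [0.275, -0.962, -0.001], [-0.001, 0.0, -1.0]]
ft_force: [0.0, 0.0, -1.8]
grip_width: 0.0205
gripper_force: 39.3
t 6.65 pos [0.4866 0.2683 0.0514] w 0.0205 gf 39.3 F [ 0.   0.  -1.8]
(0.487, 0.269, 0.03) -> [ 0.0011 -0.0012  0.0428]
(0.487, 0.269, 0.024) -> [ 0.    -0.     0.012]
```

View pics/c.png

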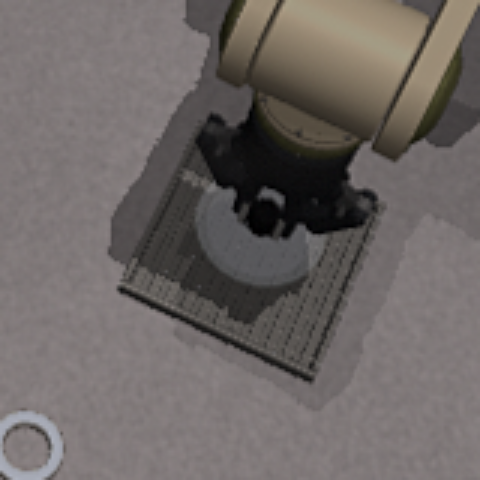

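The lid is over the middle of the tray. Contact should come at a TCP height of about 0.0245 m.

```bash
python3 -m handwheel '[[[0,0,0.02],[0,0,0]],[[0,0,0.035],[0,0,0]],[[0,0,0.044],[0,0,0]],[[0,0,0.048],[0,0,0]],[[0,0,0.05],[0,0,0]],[[0,0,0.05],[0,0,0]],[[0,0,0.05],[0,0,0]]]'
python3 -m handwheel '[[[0,0,0.001],[0,0,0]],[[0,0,0.002],[0,0,0]],[[0,0,0.003],[0,0,0]],[[0,0,0.004],[0,0,0]],[[0,0,0.004],[0,0,0]],[[0,0,0.004],[0,0,0]]]'
```

```text
time_s: 7.4
position: [0.4869, 0.269, 0.027]
tool_rot: [[0.961, 0.275, 0.0], [0.275, -0.961, 0.0], [0.0, -0.0, -1.0]]
ft_force: [-0.1, 0.8, -0.3]
grip_width: 0.0206
gripper_force: 39.3
time_s: 8.0
position: [0.4868, 0.2689, 0.0248]
tool_rot: [[0.961, 0.275, -0.0], [0.275, -0.961, 0.0], [-0.0, -0.0, -1.0]]
ft_force: [0.0, 0.3, -1.2]
grip_width: 0.0208
gripper_force: 39.3
```

```bash
python3 -m handwheel '[[[0,0,0.001],[0,0,0]],[[0,0,0.002],[0,0,0]],[[0,0,0.002],[0,0,0]],[[0,0,0.002],[0,0,0]]]'
```

```text
time_s: 8.4
position: [0.4869, 0.2689, 0.0245]
tool_rot: [[0.961, 0.275, 0.001], [0.275, -0.961, 0.0], [0.001, 0.0, -1.0]]
ft_force: [-2.0, -0.0, 5.6]
grip_width: 0.0206
gripper_force: 40.0
```

Contact: 5.6 N upward on the tool. I'll release the lid, rise straight up, and check it.

```bash
python3 -m handwheel '[[[0,0,0],[0,0,0]],[[0,0,0],[0,0,0]],[[0,0,0],[0,0,0]],[[0,0,0],[0,0,0]],[[0,0,0],[0,0,0]],[[0,0,0],[0,0,0]]]' 0.7
python3 -m handwheel '[[[0,0,-0.02],[0,0,0]],[[0,0,-0.06],[0,0,0]],[[0,0,-0.12],[0,0,0]],[[0,0,-0.2],[0,0,0]],[[0,0,-0.25],[0,0,0]],[[0,0,-0.25],[0,0,0]]]'
python3 - <<'E'
from h import *
chain((.556,.0155,.15),(.556,.0155,.05))
p,d=get_image('scene');q=p[180:340,290:450,::-1]
cv2.imwrite('pics/d.png',cv2.resize(q,None,fx=3,fy=3))
E
```

```text
time_s: 9.0
position: [0.4868, 0.2689, 0.0238]
tool_rot: [[0.961, 0.275, -0.0], [0.275, -0.961, -0.0], [-0.0, -0.0, -1.0]]
ft_force: [1.3, -0.5, -0.6]
grip_width: 0.06
gripper_force: 0.0
time_s: 9.6
position: [0.4882, 0.2694, 0.1532]
tool_rot: [[0.961, 0.275, 0.007], [0.275, -0.961, 0.002], [0.008, -0.0, -1.0]]
ft_force: [0.4, 0.0, 0.4]
grip_width: 0.0595
gripper_force: 0.0
t 9.6 pos [0.4882 0.2694 0.1532] w 0.0595 gf 0.0 F [0.4 0.  0.4]
(0.556, 0.0155, 0.15) -> [-0.0095  0.5255  0.0062]
(0.556, 0.0155, 0.05) -> [-0.0015  0.      0.2   ]
```

View pics/d.png

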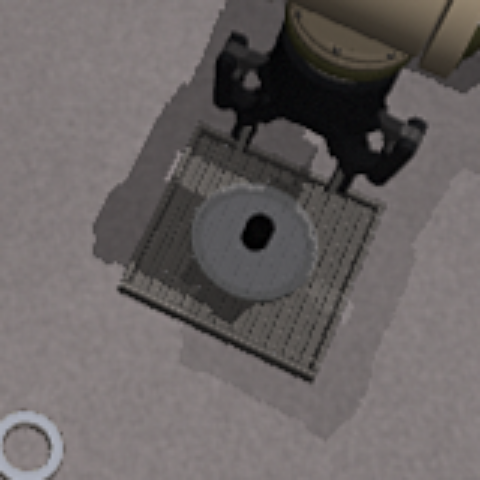

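The lid lies flat and centred in the tray, knob up. Next is the stray washer.

```bash
python3 -m handwheel '[[[0,0.05,0],[0,0,0]],[[-0.002,0.14,0],[0,0,0]],[[-0.004,0.23,0],[0,0,0]],[[-0.006,0.32,0],[0,0,0]],[[-0.007,0.41,0],[0,0,0]],[[-0.007,0.48,0],[0,0,0]],[[-0.007,0.525,0],[0,0,0]],[[-0.007,0.525,0.03],[0,0,0]],[[-0.007,0.525,0.08],[0,0,0]],[[-0.007,0.525,0.1],[0,0,0]]]' 0.7
python3 -m handwheel '[[[0,0,0.03],[0,0,0]],[[0,0,0.06],[0,0,0]],[[0,0,0.08],[0,0,0]],[[0,0,0.08],[0,0,0]]]'
python3 - <<'E'
from h import *
chain((.556,.0155,.010),(.556,.0155,.003))
p,d=get_image('scene');q=p[150:260,220:340,::-1]
cv2.imwrite('pics/e.png',cv2.resize(q,None,fx=4,fy=4))
E
```

```text
time_s: 10.65
position: [0.5542, 0.0156, 0.0961]
tool_rot: [[0.962, 0.275, -0.005], [0.275, -0.962, 0.001], [-0.005, -0.002, -1.0]]
ft_force: [0.6, 0.5, 0.4]
grip_width: 0.06
gripper_force: 0.0
time_s: 11.05
position: [0.5549, 0.0158, 0.0576]
tool_rot: [[0.961, 0.275, -0.003], [0.275, -0.961, 0.001], [-0.003, -0.001, -1.0]]
ft_force: [-0.9, 0.4, 0.3]
grip_width: 0.0602
gripper_force: 0.0
t 11.05 pos [0.5549 0.0158 0.0576] w 0.0602 gf 0.0 F [-0.9  0.4  0.3]
(0.556, 0.0155, 0.01) -> [0.0021 0.0013 0.0952]
(0.556, 0.0155, 0.003) -> [0.    0.    0.014]
```

View pics/e.png

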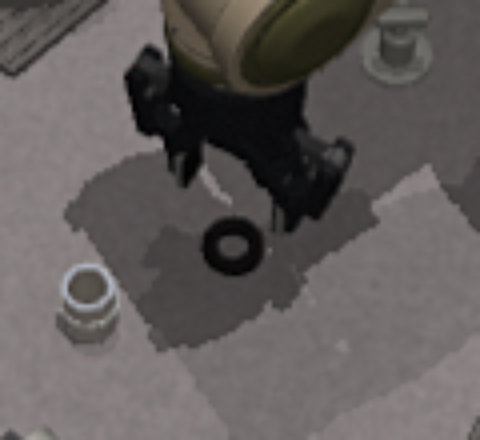

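The washer sits between the fingers, at crop position (232,246). I'll descend, then close with moderate force.

```bash
python3 -m handwheel '[[[0.001,0,0.03],[0,0,0]],[[0.001,0.001,0.06],[0,0,0]],[[0.001,0.001,0.085],[0,0,0]],[[0.001,0.001,0.1],[0,0,0]],[[0.001,0.001,0.107],[0,0,0]],[[0.001,0.001,0.11],[0,0,0]],[[0.001,0.001,0.11],[0,0,0]],[[0.001,0.001,0.11],[0,0,0]]]'
python3 -m handwheel '[[[0,0,0],[0,0,0]],[[0,0,0],[0,0,0]],[[0,0,0],[0,0,0]],[[0,0,0],[0,0,0]],[[0,0,0],[0,0,0]],[[0,0,0],[0,0,0]],[[0,0,0],[0,0,0]]]' 0 25
```

```text
time_s: 11.9
position: [0.5566, 0.0152, 0.0043]
tool_rot: [[0.961, 0.275, 0.001], [0.275, -0.961, -0.0], [0.001, 0.0, -1.0]]
ft_force: [0.4, 0.0, -0.1]
grip_width: 0.0601
gripper_force: 0.0
time_s: 12.6
position: [0.5565, 0.0152, 0.0045]
tool_rot: [[0.961, 0.275, 0.001], [0.275, -0.961, -0.0], [0.001, 0.0, -1.0]]
ft_force: [-1.8, 0.6, 6.5]
grip_width: 0.0377
gripper_force: 24.7
```

```bash
python3 -m handwheel '[[[0,0,-0.01],[0,0,0]],[[0,0,-0.03],[0,0,0]],[[0,0,-0.07],[0,0,0]],[[0,0,-0.14],[0,0,0]],[[0,0,-0.22],[0,0,0]],[[0,0,-0.3],[0,0,0]],[[0,0,-0.37],[0,0,0]],[[0,0,-0.4],[0,0,0]],[[0,0,-0.4],[0,0,0]]]'
python3 - <<'E'
from h import *
p,d=get_image('scene');q=p[70:260,200:380,::-1]
cv2.imwrite('pics/f.png',cv2.resize(q,None,fx=3,fy=3))
p,d=get_image('top');p=np.ascontiguousarray(p[:,:,::-1])
for q in blobs(p,(300,170,410,260),0,45):print(q,ray('top',q[2],.130).round(4))
chain((.452,-.348,.205),(.452,-.348,.113))
E
```

```text
time_s: 13.5
position: [0.557, 0.0151, 0.2067]
tool_rot: [[0.961, 0.275, 0.005], [0.275, -0.961, -0.001], [0.005, 0.002, -1.0]]
ft_force: [-0.3, 0.1, -0.8]
grip_width: 0.0378
gripper_force: 25.2
(52, array([344, 215,   9,   8]), array([347.92307692, 218.40384615])) [ 0.485  -0.2421  0.13  ]
(367, array([371, 218,  23,  27]), array([380.85558583, 232.1852861 ])) [ 0.4466 -0.3271  0.13  ]
(26, array([366, 225,   4,  10]), array([367.19230769, 229.11538462])) [ 0.4555 -0.2915  0.13  ]
t 13.6 pos [0.5559 0.0153 0.2035] w 0.0378 gf 25.2 F [ 0.1 -0.3 -0.7]
(0.452, -0.348, 0.205) -> [-0.3997  0.6413 -0.003 ]
(0.452, -0.348, 0.113) -> [1.00e-04 0.00e+00 1.84e-01]
```

View pics/f.png

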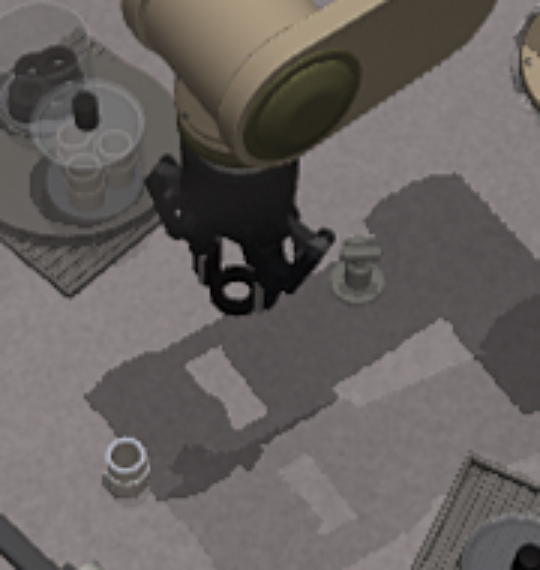

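The washer is held flat between the fingers, and the turntable hasn't moved. I'll carry it to the open jar.

```bash
python3 -m handwheel '[[[-0.02,0.03,0],[0,0,0]],[[-0.06,0.1,0],[0,0,0]],[[-0.1,0.165,0],[0,0,0]],[[-0.15,0.24,0],[0,0,0]],[[-0.2,0.32,0],[0,0,0]],[[-0.245,0.395,0],[0,0,0]],[[-0.29,0.465,0],[0,0,0]],[[-0.335,0.54,0],[0,0,0]],[[-0.37,0.595,0],[0,0,0]],[[-0.4,0.641,0],[0,0,0]]]'
python3 -m handwheel '[[[0,0,0],[0,0,0]],[[0,0,0.03],[0,0,0]],[[0,0,0.07],[0,0,0]],[[0,0,0.11],[0,0,0]],[[0,0,0.14],[0,0,0]],[[0,0,0.16],[0,0,0]],[[0,0,0.17],[0,0,0]],[[0,0,0.17],[0,0,0]],[[0,0,0.17],[0,0,0]]]'
```

```text
time_s: 14.6
position: [0.451, -0.3494, 0.202]
tool_rot: [[0.962, 0.274, -0.002], [0.274, -0.962, 0.002], [-0.001, -0.003, -1.0]]
ft_force: [-0.2, -0.0, -0.1]
grip_width: 0.0378
gripper_force: 25.2
time_s: 15.5
position: [0.4524, -0.348, 0.1193]
tool_rot: [[0.961, 0.275, 0.001], [0.275, -0.961, -0.001], [0.0, 0.001, -1.0]]
ft_force: [-0.7, -1.2, -0.2]
grip_width: 0.0376
gripper_force: 25.2
```

```bash
python3 -m handwheel '[[[0,0,0],[0,0,0]],[[0,0,0],[0,0,0]],[[0,0,0],[0,0,0]],[[0,0,0],[0,0,0]],[[0,0,0],[0,0,0]],[[0,0,0],[0,0,0]]]' 0.65
python3 -m handwheel '[[[0,0,-0.05],[0,0,0]],[[0,0,-0.13],[0,0,0]],[[0,0,-0.21],[0,0,0]],[[0,0,-0.26],[0,0,0]],[[-0.1,0.1,-0.28],[0,0,0]],[[-0.2,0.15,-0.28],[0,0,0]],[[-0.2,0.15,-0.28],[0,0,0]],[[-0.2,0.15,-0.28],[0,0,0]],[[-0.2,0.15,-0.28],[0,0,0]]]'
python3 - <<'E'
from h import *
p,d=get_image('scene');q=p[:,:,::-1];z=q[50:170,160:290]
z2=q[210:330,310:440]
cv2.imwrite('pics/g.png',cv2.resize(np.hstack([z,z2]),None,fx=3,fy=3,interpolation=2))
E
```

```text
time_s: 16.1
position: [0.4522, -0.348, 0.1189]
tool_rot: [[0.961, 0.275, 0.0], [0.275, -0.961, -0.0], [0.0, 0.0, -1.0]]
ft_force: [-0.3, 0.2, 0.3]
grip_width: 0.0553
gripper_force: 0.0
time_s: 17.0
position: [0.3766, -0.4476, 0.2587]
tool_rot: [[0.962, 0.274, 0.0], [0.274, -0.962, 0.001], [0.0, -0.0, -1.0]]
ft_force: [0.3, -0.1, 0.9]
grip_width: 0.0555
gripper_force: 0.0
```

View pics/g.png

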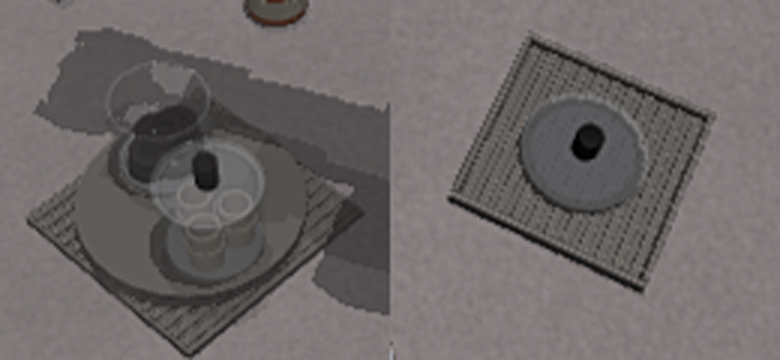

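In the scene view the washer lies on the heap inside the open jar, at crop position ~(165,120). The couplings' lid is still seated, and the other lid is flat in the tray.

```bash
python3 -c "
from rig import *
print(close_job())"
```

```text
the job is handed in; nothing more can be done
None
```

I handed the job in at about 17 s: the washer jar's lid lies flat, knob up, in the tray, the stray washer is in that jar, and the coupling jar is still closed. The hand-in returned no verdict, so this rests on the last camera picture.

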